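Check the balance and pack up its weights

ROBOT

A 7-joint arm with a two-finger parallel gripper is mounted at the origin on the work surface. World frame = base frame: x ahead of the robot, y to its left, z up, the work surface at z = 0. Lengths are in m, angles in rad, forces in N, time in s.
With the tool pointing down it reaches from about 0.4 to 0.9 m from the base axis. Payload 5.6 kg.
Tool frame: the origin (TCP) lies midway between the tips of the shut fingers; the grasp point (between the pads) lies 19 mm behind it; z points along the fingers, y is the line along which they close (so a half turn about z gives the same grasp; the last joint's range is limited). The gripper opens to 92 mm and grips with 3 to 60 N. Pads are 20 mm wide; open, the fingers measure 128 mm over their backs; the gripper's body (75 mm by 189 mm) begins 69 mm behind the grasp point.
Start: joints at [-1.304, 0.468, -0.012, 1.603, 0.006, 1.071, -0.056], TCP at [0.198, 0.619, 0.215] pointing down, gripper open.
Joint ranges: [-2.53, 2.53], [-0.31, 2.02], [-1.57, 1.55], [0.28, 2.44], [-1.29, 4.43], [0.15, 1.84], [-2.92, 2.92]. Speed limits (rad/s): [2.57, 2.57, 3.14, 3.14, 3.14, 3.14, 3.14].

INTERFACE

Orientations are given as [roll, pitch, yaw] about the fixed x, y, z axes, in that order (R = Rz(yaw) Ry(pitch) Rx(roll)).
In Python, from workcell import monitor, camera, calibration, workorder, nets gives the robot as it stands.
- The arm moves only by the shell command python3 -m inch 'ROWS'. ROWS is JSON, a list of rows, each an object with "delta_pos": the shift along the tool's x, y, z in cm, a list of three; "spin": the turn about the tool's z in degrees; "jaw": the opening, from -1 (shut) to 1 (fully open). A call has 1 to 20 rows; each row is the pose to reach, as a shift and turn from the pose commanded when the call began, along the tool's axes at that moment; what a row does not reach only later rows make up. A row lasts 1/12 s, in which the tool goes at most 41.7 mm and 7.16 degrees, less where a joint would pass 70% of its speed; a pose out of reach is approached as far as the arm can. A call with a gripper value outside its range is refused whole. The fingers move at their own pace and stop on an object; the grip force is fixed at half the most. Time passes only in rows, so rows that repeat a pose let the fingers close. It gives the time, the measured TCP pose, the force, the opening and the grip force at its end, in the units of the state.
- monitor.get_obs(): the state, without advancing time (a new reading comes with each control period).
- camera(name): name is "scene" or "top" or "wrist"; returns the picture (400x640x3 uint8, blue, green, red); there is no depth.
- calibration(name): a dict with "fovy" (degrees; the focal length in pixels is half the picture's height over the tangent of half this angle, whatever the lens; pixels are square), "cx", "cy" (the principal point, pixels), "extrinsics" (4x4, takes a point from camera to world coordinates). Camera axes: x right, y down, z forward; pixel columns grow to the right and rows downward; lengths in m; the calibration is good to about 2 mm. A picture is of the moment at which its call begins: read the wrist's pose just before it. calibration takes no time and is no camera call; for the wrist camera it gives the pose at the moment of the call.
- workorder.finish_job(): hands the job in; it is judged then, once.
Trained networks look in the newest picture that a camera, given by its name, has taken for a name from the list of things; names that differ only in an ending like _2 or _b are one class to them, and where a whole thing is asked for, a point or a joint stands for the part that bears it (a point fixed in the world has none). Each returns a list of dicts, best first, with "score" (0 to 1); they miss things now and then, are a little off and sometimes report something else, mostly with a low value. They report only what shows in the picture. A call takes as long as a camera call. They do not tell look-alikes from the thing itself.
- nets.look_for(camera, name): "bbox" ([left, top, right, bottom] in pixels, round what is visible of it).
The state is a dict: "t": time; "joint_positions": joint angles; "dq": joint speeds; "joint_efforts": joint torques, N m; "ee_pos": TCP position; "eef_rot": TCP orientation; "wrist_force": force on the tool from outside, world axes, zero at the start; "moment": the same for the moment, N m; "finger_gap": opening from 0.0 (shut) to 1.0 (fully open); "grasp_force": force on a finger pad.
Only numpy, scipy, OpenCV 4.12 (cv2) and the standard library are available. Lean on these libraries where they do the work, as an engineer would, in place of code of your own. Each camera call takes 0.05 s, during which the arm holds its last target. There are 200 camera calls.

TASK

Check the laboratory balance with the steel check weights standing on the bench, from the smallest to the largest: stand each one by itself in the middle of the pan, let go and let the reading settle for a second. Put every weight upright in the weight case, then shut the lid and swing the hasp down flat over the lid's catch. There may be two or three weights; leave the other things on the bench where they are.

Things in the scene. Friction and masses are not known exactly. Their poses are not given: they have to be found in the camera images.
- weight_small: smallest plain polished steel check weight, about 280 g: an upright round body 46 mm in diameter and 20 mm tall, with a round knob handle on top, 26 mm in diameter, from 26 to 50 mm above the underside (18 mm neck below it), so 50 mm tall in all. Origin: centre of the underside; z up. May be absent.
- weight_medium: middle-sized plain polished steel check weight, about 540 g: an upright round body 57 mm in diameter and 27 mm tall, with a round knob handle on top, 26 mm in diameter, from 33 to 57 mm above the underside (18 mm neck below it), so 57 mm tall in all. Origin: centre of the underside; z up. May be absent.
- weight_large: largest plain polished steel check weight, about 880 g: an upright round body 67 mm in diameter and 33 mm tall, with a round knob handle on top, 26 mm in diameter, from 39 to 63 mm above the underside (18 mm neck below it), so 63 mm tall in all. Origin: centre of the underside; z up. May be absent.
- balance: white top-loading laboratory balance fixed to the bench, 280 x 200 mm, housing 68 mm tall, display and keys at its front. Origin: under its centre, at bench level; x points from its front to its back; the round steel pan is centred 52 mm behind the origin (+x). May stand on either side of the bench, the case on the other.
- pan_top (a point): centre of the upper face of the balance's steel pan (150 mm across, 6 mm thick), 92 mm above the bench when empty; it sinks with the pan
- pan (a joint): how far the pan has sunk on its spring, m: 0 empty, about 0.0065 per kg of load, stop at 0.009
- case: open aluminium weight case fixed to the bench, outside 135 (x) x 292 (y) x 95 mm tall to the rim, walls and floor 6 mm (felt on the floor, 6 mm above the bench), no compartments. Origin: centre of the underside, at bench level; x points from the hasp side (front) to the lid's hinge (back), z up.
- lid (a joint): angle of the case's lid, rad: 0 shut on the rim, about 1.75 standing open just past upright, stop at 1.9. Stiff hinge: it stays wherever it is left and takes 1 to 4 N at the edge to move. It turns about the case's y axis.
- lid_hinge (a point): middle of the lid's hinge line, at the back of the case's rim, 67.5 mm behind the case's origin (+x) and 95 mm above the bench; the lid is an aluminium plate reaching 135 mm from it, 8 mm thick, lying on the outer side of the hinge plane, 292 mm wide
- lid_edge (a point): middle of the lid's free edge, half way through its thickness. The catch is a small steel staple (10 x 8 mm) that stands 12 mm up from the lid's outer face on the middle line, 98 mm from the hinge
- hasp (a joint): angle of the slotted steel hasp on the front of the case, rad: 0 lying flat over the shut lid with the lid's catch through its slot, 1.57 standing straight up, more leaning out in front of the case, stop at 2.5. Stiff hinge: stays where it is left, takes under 1 N at its tip.
- hasp_hinge (a point): middle of the hasp's hinge line, on the front of the case, 71.5 mm in front of the case's origin (-x), 106 mm above the bench; parallel to the case's y axis
- hasp_tip (a point): free end of the hasp, 70 mm from its hinge; plate 36 mm wide and 4 mm thick, the slot from 26 to 54 mm from the hinge, solid end from 54 to 70 mm; the catch stands 6 mm above it when closed
- dish: bystander: white round dish, 44 mm across, 16 mm tall; origin under its centre
- jar: bystander: small brown sample jar, 32 mm across, 42 mm tall; origin under its centre
- beaker: bystander: clear beaker 66 mm across, 65 mm tall, at the back of the work area; origin under its centre
- bottle: bystander: white bottle 60 mm across, 90 mm tall, at the back of the work area; origin under its centre
- spatula: bystander: spatula 170 mm long lying flat behind the weights; origin under its middle
Mind the look-alikes: they are no part of the job. What is shaped like the weight_small but pink or yellow is not meant.

How it is judged:
By the outcome, as a careful person would: the job done as asked, in the order asked, and still so for the second after the job is handed in, with the robot touching nothing.
Of weight_small, weight_medium, weight_large only 2 to 3 are there at a start; the rules pass over those that are not, and their reading is None.
At some moment in a run one of weight_small, weight_medium, weight_large may be knocked a few centimetres aside while the robot is not near it.
It also fails if it takes over 210 s, if anything falls off the work surface, if the arm or the gripper's body presses on something with over 40 N, if the wrist force passes 120 N, or if a joint passes its speed limit or range.

## Working session

There is one attempt and no reset: what is moved stays moved. The work goes in short steps, Python scripts to look and compute and a shell command to move; the robot and the scene stay as the last step left them, time stands still between calls to the robot, and variables do not carry over. Pictures are saved under pics/ and viewed, at most 14 in all, crops included, and the job is handed in when it is done.

```bash
ls; mkdir -p pics
cat > h.py <<'E'
import numpy as np, cv2
from workcell import monitor, camera, calibration, workorder, nets
def pix2w(name,u,v,z,c=None):
    c=c or calibration(name); f=200/np.tan(np.radians(c["fovy"])/2)
    E=np.array(c["extrinsics"]); d=E[:3,:3]@np.array([(u-c["cx"])/f,(v-c["cy"])/f,1]); o=E[:3,3]
    return o+d*(z-o[2])/d[2]
def w2pix(name,p,c=None):
    c=c or calibration(name); f=200/np.tan(np.radians(c["fovy"])/2)
    E=np.array(c["extrinsics"]); q=E[:3,:3].T@(np.array(p)-E[:3,3])
    return q[0]/q[2]*f+c["cx"],q[1]/q[2]*f+c["cy"]
E
cat > a.py <<'E'
from h import *
np.set_printoptions(precision=3,suppress=True)
o=monitor.get_obs();print(o)
for n in["top","scene"]:
    cv2.imwrite(f"pics/{n}0.png",camera(n)); c=calibration(n); print(n,c)
    for k in["weight_small","weight_medium","weight_large","balance","pan_top","case","lid","hasp","dish","jar"]:
        print(k,[(np.round(r["bbox"]).tolist(),round(r["score"],2)) for r in nets.look_for(n,k)][:5])
E
python3 a.py
```

```text
pics
{'t': 0.0, 'joint_positions': array([-1.304,  0.468, -0.012,  1.604,  0.006,  1.071, -0.056]), 'dq': array([0.002, 0.   , 0.   , 0.001, 0.001, 0.001, 0.   ]), 'joint_efforts': array([  0.   , -52.059,  -0.013, -24.376,  -0.057,   0.017,   0.   ]), 'ee_pos': array([0.198, 0.618, 0.214]), 'eef_rot': array([-3.14 ,  0.   ,  2.832]), 'wrist_force': array([0.223, 0.329, 0.596]), 'moment': array([ 0.013, -0.028,  0.01 ]), 'grasp_force': 0.0, 'finger_gap': 0.9973564052598093}
top {'fovy': 48.58047529642634, 'cx': 319.701585365624, 'cy': 194.1406032787234, 'extrinsics': array([[-0.012, -0.998,  0.055,  0.483],
       [-1.   ,  0.011, -0.017,  0.004],
       [ 0.017, -0.055, -0.998,  1.118],
       [ 0.   ,  0.   ,  0.   ,  1.   ]])}
weight_small [([287.0, 235.0, 308.0, 253.0], 0.84), ([324.0, 230.0, 341.0, 248.0], 0.78), ([270.0, 258.0, 287.0, 278.0], 0.74), ([255.0, 210.0, 276.0, 227.0], 0.66), ([340.0, 262.0, 361.0, 280.0], 0.51)]
weight_medium [([317.0, 187.0, 335.0, 207.0], 0.81)]
weight_large [([145.0, 162.0, 211.0, 227.0], 0.4)]
balance [([136.0, 153.0, 236.0, 279.0], 0.92), ([438
[... 482 characters left out ...]
 ],
       [ 0.   ,  0.   ,  0.   ,  1.   ]])}
weight_small [([287.0, 152.0, 308.0, 179.0], 0.72), ([289.0, 177.0, 308.0, 197.0], 0.64), ([266.0, 198.0, 287.0, 218.0], 0.59), ([232.0, 185.0, 247.0, 208.0], 0.55), ([261.0, 164.0, 278.0, 186.0], 0.5)]
weight_medium [([295.0, 218.0, 321.0, 242.0], 0.75), ([333.0, 105.0, 454.0, 199.0], 0.4)]
weight_large []
balance [([299.0, 295.0, 326.0, 330.0], 0.5)]
pan_top [([382.0, 121.0, 444.0, 163.0], 0.75), ([97.0, 246.0, 272.0, 348.0], 0.53)]
case [([96.0, 221.0, 272.0, 361.0], 0.73)]
lid [([96.0, 241.0, 273.0, 346.0], 0.92)]
hasp [([153.0, 218.0, 181.0, 249.0], 0.93)]
dish [([333.0, 178.0, 344.0, 198.0], 0.5)]
jar [([284.0, 254.0, 298.0, 278.0], 0.77)]
```

Run:
```python
import cv2
a=cv2.imread("pics/top0.png")[130:310,120:570]; cv2.imwrite("pics/topc.png",cv2.resize(a,(800,320),interpolation=3)); 
b=cv2.imread("pics/scene0.png"); cv2.imwrite("pics/scenec.png",cv2.resize(b[90:370,80:480],(800,560),interpolation=3))
```

```text
(no output)
```

View pics/topc.png

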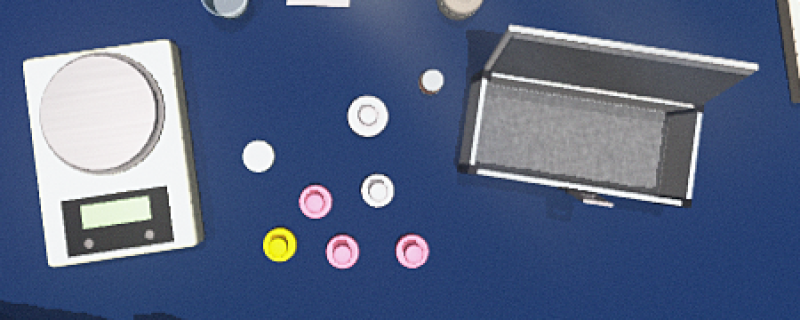

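View pics/scenec.png

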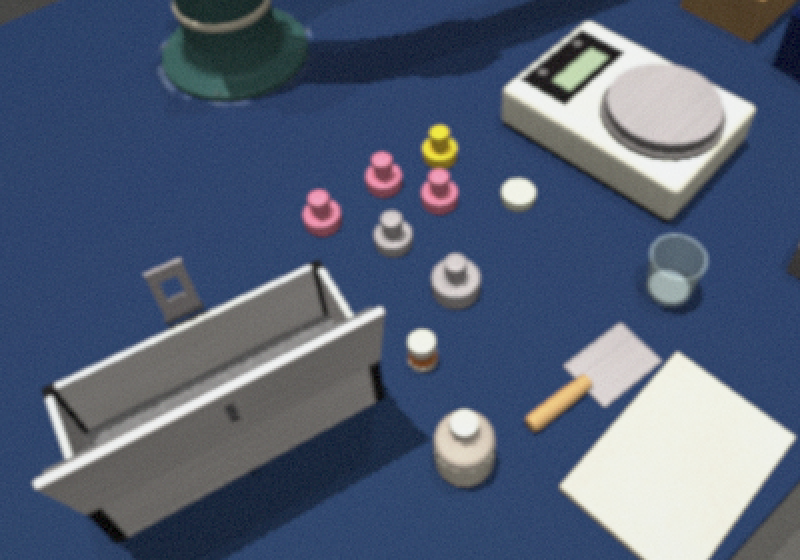

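Scene shows two steel weights. The small one is at top pixel (332,237), the medium one at (326,195), body ratio about 41/33 = 57/46. Pink and yellow look-alikes are at (297,244), (312,271), (352,271) and (277,268), the dish at (265,218) and the jar at (363,175). I choose the two grey steel ones. The lid is open and the hasp leans out. Next I measure and confirm in a crop.

```bash
cat > m.py <<'E'
from h import *
from scipy.optimize import least_squares
np.set_printoptions(precision=4,suppress=True)
im=cv2.imread("pics/top0.png"); c=calibration("top"); f=200/np.tan(np.radians(c["fovy"])/2)
hsv=cv2.cvtColor(im,cv2.COLOR_BGR2HSV)
m=((hsv[...,1]<90)&(hsv[...,2]>80)).astype(np.uint8)
n,l,s,ce=cv2.connectedComponentsWithStats(m)
for k in range(1,n):
    if 60<s[k,4]<700 and 230<ce[k][0]<400:
        pts=np.argwhere(l==k)[:,::-1].astype(np.float32); (u,v),r=cv2.minEnclosingCircle(pts)
        w=pix2w("top",*ce[k],.02); print(ce[k],s[k],"w",w,"r mm",r/f*1100,np.sqrt(s[k,4]/np.pi)/f*1.1e3)
k=1.7778; P=lambda a:(a[0]/k+120,a[1]/k+130)
# case rim corners in crop px: model (x,y) case
C=[((470,168),(-.0675,.146)),((688,205),(-.0675,-.146)),((487,75),(.0675,.146)),((702,107),(.0675,-.146))]
W=[pix2w("top",*P(a),.095)[:2] for a,_ in C]; print("case corners",W)
fn=lambda p:np.concatenate([np.array([p[0]+np.cos(p[2])*x-np.sin(p[2])*y,p[1]+np.sin(p[2])*x+np.cos(p[2])*y])-w for (_,(x,y)),w in zip(C,W)])
r=least_squares(fn,[.5,-.25,0]);print("case",r.x,r.fun)
for q in[(101,112),(40,112),(163,112),(101,54),(101,172)]: print("pan",pix2w("top",*P(q),.092))
cv2.imwrite("pics/crop1.png",cv2.resize(im[170:290,240:400],(800,600),interpolation=3))
E
python3 m.py
```

```text
[246.2294 125.6568] [232 112  28  29 606] w [0.7165 0.1664 0.02  ] r mm 37.25418577991922 34.47475164458496
[362.3415 175.4268] [355 169  15  15 164] w [ 0.5889 -0.1217  0.02  ] r mm 18.988653632703745 17.93439613187756
[326.482  194.7703] [315 183  24  24 444] w [ 0.5416 -0.0318  0.02  ] r mm 29.526430913807697 29.509124125275108
[265.0478 217.4596] [256 209  19  18 272] w [0.4872 0.1207 0.02  ] r mm 23.01388952537636 23.096665578066712
[332.0484 236.7751] [323 227  19  20 289] w [ 0.4376 -0.0442  0.02  ] r mm 23.919131232569256 23.807497944484158
[297.36   243.5156] [289 234  18  19 225] w [0.4221 0.0415 0.02  ] r mm 23.17332698049698 21.00661583336837
[312.4862 271.9679] [304 262  18  19 218] w [0.3521 0.005  0.02  ] r mm 23.40469498721659 20.677264391598765
[351.9558 271.5531] [343 262  19  19 226] w [ 0.3517 -0.0921  0.02  ] r mm 23.359810001075985 21.053245448643192
case corners [array([ 0.4674, -0.1621]), array([ 0.4159, -0.4455]), array([ 0.5884, -0.1868]), array([ 0.5434, -0.4685])]
case [ 0.5038 -0.3158 -0.1725] [-0.005   0.0018 -0.0037 -0.0025  0.0069  0.0033  0.0018 -0.0026]
pan [0.5456 0.3158 0.092 ]
pan [0.5464 0.3944 0.092 ]
pan [0.5447 0.2357 0.092 ]
pan [0.6213 0.3163 0.092 ]
pan [0.4679 0.3154 0.092 ]
```

View pics/crop1.png

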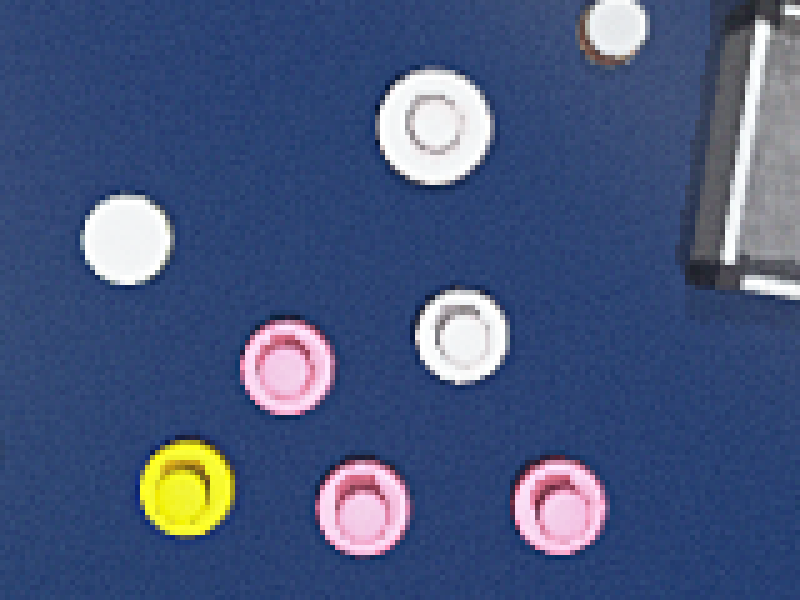

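The crop shows the steel weights at crop (462,335), small, and (434,125), medium. Both are grey with no colour, and the other knobbed ones are pink or yellow.

```bash
cat > go.py <<'E'
import sys; from h import *
# NB: commanded pose assumed = measured
def go(x,y,z,yaw=np.pi-.1725,o=None):
    o=o or monitor.get_obs(); p=o["ee_pos"]; a=o["eef_rot"][2]
    from scipy.spatial.transform import Rotation as R
    M=R.from_euler("xyz",o["eef_rot"]).as_matrix()
    d=M.T@(np.array([x,y,z])-p)*100; s=np.degrees((a-yaw+np.pi)%(2*np.pi)-np.pi)
    print("delta",d.round(2),"spin",round(s,1),"rows",np.linalg.norm(d)/4.17)
if __name__=="__main__": go(*[float(v) for v in sys.argv[1:]])
E
python3 go.py .4376 -.0442 .13
```

```text
delta [-43.02 -55.86   8.46] spin -7.9 rows 17.030506274972115
```

```bash
python3 -m inch '[{"delta_pos":[-43,-55.9,8.5],"spin":-7.9,"jaw":-0.1},{"delta_pos":[-43,-55.9,8.5],"spin":-7.9,"jaw":-0.1},{"delta_pos":[-43,-55.9,8.5],"spin":-7.9,"jaw":-0.1},{"delta_pos":[-43,-55.9,8.5],"spin":-7.9,"jaw":-0.1},{"delta_pos":[-43,-55.9,8.5],"spin":-7.9,"jaw":-0.1},{"delta_pos":[-43,-55.9,8.5],"spin":-7.9,"jaw":-0.1},{"delta_pos":[-43,-55.9,8.5],"spin":-7.9,"jaw":-0.1},{"delta_pos":[-43,-55.9,8.5],"spin":-7.9,"jaw":-0.1},{"delta_pos":[-43,-55.9,8.5],"spin":-7.9,"jaw":-0.1},{"delta_pos":[-43,-55.9,8.5],"spin":-7.9,"jaw":-0.1},{"delta_pos":[-43,-55.9,8.5],"spin":-7.9,"jaw":-0.1},{"delta_pos":[-43,-55.9,8.5],"spin":-7.9,"jaw":-0.1},{"delta_pos":[-43,-55.9,8.5],"spin":-7.9,"jaw":-0.1},{"delta_pos":[-43,-55.9,8.5],"spin":-7.9,"jaw":-0.1},{"delta_pos":[-43,-55.9,8.5],"spin":-7.9,"jaw":-0.1},{"delta_pos":[-43,-55.9,8.5],"spin":-7.9,"jaw":-0.1},{"delta_pos":[-43,-55.9,8.5],"spin":-7.9,"jaw":-0.1},{"delta_pos":[-43,-55.9,8.5],"spin":-7.9,"jaw":-0.1},{"delta_pos":[-43,-55.9,8.5],"spin":-7.9,"jaw":-0.1},{"delta_pos":[-43,-55.9,8.5],"spin":-7.9,"jaw":-0.1}]'
python3 - <<'E'
from h import *
c=calibration("wrist"); im=camera("wrist"); cv2.imwrite("pics/w1.png",im)
for r in nets.look_for("wrist","weight_small"): print(np.round(r["bbox"]),r["score"])
print(w2pix("wrist",[.4376,-.0442,.05],c),w2pix("wrist",[.4376,-.0442,.0],c)); print(np.array(c["extrinsics"]).round(3))
E
python3 go.py .4376 -.0442 .025
```

```text
t: 2.77
ee_pos: [0.437, -0.0439, 0.1295]
eef_rot: [3.141, -0.001, 2.969]
wrist_force: [-1.1, 0.0, 0.3]
finger_gap: 0.445
grasp_force: 0.0
[416.  75. 479. 128.] 0.86
[331.  83. 381. 131.] 0.83
[300. 174. 342. 219.] 0.74
[234.  97. 281. 150.] 0.73
[374. 148. 423. 191.] 0.56
(np.float64(318.9262909289798), np.float64(204.44273278078398)) (np.float64(318.8759147508514), np.float64(190.67741875697337))
[[ 0.172  0.944  0.283  0.358]
 [ 0.985 -0.165 -0.048 -0.031]
 [ 0.001  0.287 -0.958  0.3  ]
 [ 0.     0.     0.     1.   ]]
delta [-0.09 -0.14 10.46] spin 0.2 rows 2.5097026085443797
```

View pics/w1.png

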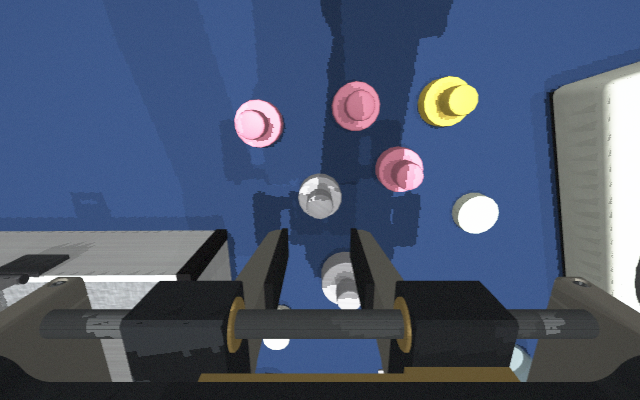

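The wrist view shows the steel weight's knob at (320,202) between the fingers, as predicted. Go down and grip.

```bash
python3 -m inch '[{"delta_pos":[-0.1,-0.1,4],"spin":0,"jaw":-0.1},{"delta_pos":[-0.1,-0.1,7],"spin":0,"jaw":-0.1},{"delta_pos":[-0.1,-0.1,9],"spin":0,"jaw":-0.1},{"delta_pos":[-0.1,-0.1,10.3],"spin":0,"jaw":-0.1},{"delta_pos":[-0.1,-0.1,10.3],"spin":0,"jaw":-0.1},{"delta_pos":[-0.1,-0.1,10.3],"spin":0,"jaw":-0.1},{"delta_pos":[-0.1,-0.1,10.3],"spin":0,"jaw":-1},{"delta_pos":[-0.1,-0.1,10.3],"spin":0,"jaw":-1},{"delta_pos":[-0.1,-0.1,10.3],"spin":0,"jaw":-1},{"delta_pos":[-0.1,-0.1,10.3],"spin":0,"jaw":-1},{"delta_pos":[-0.1,-0.1,10.3],"spin":0,"jaw":-1},{"delta_pos":[-0.1,-0.1,10.3],"spin":0,"jaw":-1}]'; python3 go.py .5456 .3158 .19
```

```text
t: 3.87
ee_pos: [0.4391, -0.0449, 0.0277]
eef_rot: [3.14, 0.002, 2.97]
wrist_force: [-0.0, 3.8, 7.6]
finger_gap: 0.274
grasp_force: 30.0
delta [ -4.37  37.38 -16.17] spin 0.1 rows 9.823159617358218
```

```bash
python3 -m inch '[{"delta_pos":[0,0,-4],"spin":0,"jaw":-1},{"delta_pos":[0,0,-8],"spin":0,"jaw":-1},{"delta_pos":[0,0,-12],"spin":0,"jaw":-1},{"delta_pos":[0,0,-15],"spin":0,"jaw":-1},{"delta_pos":[-4.4,37.4,-15],"spin":0,"jaw":-1},{"delta_pos":[-4.4,37.4,-15],"spin":0,"jaw":-1},{"delta_pos":[-4.4,37.4,-15],"spin":0,"jaw":-1},{"delta_pos":[-4.4,37.4,-15],"spin":0,"jaw":-1},{"delta_pos":[-4.4,37.4,-15],"spin":0,"jaw":-1},{"delta_pos":[-4.4,37.4,-15],"spin":0,"jaw":-1},{"delta_pos":[-4.4,37.4,-15],"spin":0,"jaw":-1},{"delta_pos":[-4.4,37.4,-15],"spin":0,"jaw":-1},{"delta_pos":[-4.4,37.4,-15],"spin":0,"jaw":-1},{"delta_pos":[-4.4,37.4,-15],"spin":0,"jaw":-1},{"delta_pos":[-4.4,37.4,-15],"spin":0,"jaw":-1},{"delta_pos":[-4.4,37.4,-15],"spin":0,"jaw":-1}]'
python3 - <<'E'
from h import *
im=camera("wrist"); cv2.imwrite("pics/w2.png",im)
c=calibration("wrist")
for d in [(0,0),(.075,0),(-.075,0),(0,.075),(0,-.075)]: print(np.round(w2pix("wrist",[.5456+d[0],.3158+d[1],.092],c)))
E
python3 go.py .5456 .3158 .122
```

```text
t: 5.2
ee_pos: [0.5448, 0.3142, 0.1757]
eef_rot: [-3.139, -0.001, 2.97]
wrist_force: [-0.4, -0.5, -3.4]
finger_gap: 0.278
grasp_force: 30.0
[322. 202.]
[334. 270.]
[307. 123.]
[400. 189.]
[246. 215.]
delta [-0.01  0.25  5.41] spin -0.1 rows 1.2976068589763408
```

View pics/w2.png

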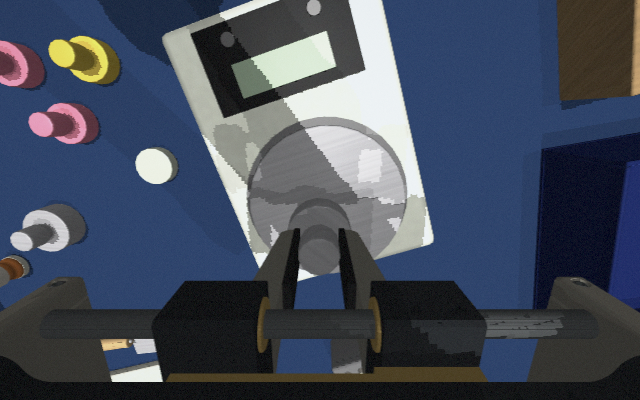

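The pan spans columns 248–407 and its front edge is near row 122, so its centre lies about 4 mm further to +y than assumed. The weight hangs upright.

```bash
python3 go.py .545 .3195 .122; python3 -m inch '[{"delta_pos":[0,0.55,2],"spin":0,"jaw":-1},{"delta_pos":[0,0.55,4],"spin":0,"jaw":-1},{"delta_pos":[0,0.55,5],"spin":0,"jaw":-1},{"delta_pos":[0,0.55,5.3],"spin":0,"jaw":-1},{"delta_pos":[0,0.55,5.5],"spin":0,"jaw":-1},{"delta_pos":[0,0.55,5.5],"spin":0,"jaw":-1},{"delta_pos":[0,0.55,5.5],"spin":0,"jaw":-1}]'
```

```text
delta [0.12 0.61 5.4 ] spin -0.1 rows 1.3045237825746723
t: 5.83
ee_pos: [0.5471, 0.3207, 0.1227]
eef_rot: [3.141, 0.001, 2.969]
wrist_force: [0.2, 0.1, -1.8]
finger_gap: 0.274
grasp_force: 30.0
```

```bash
python3 -m inch '[{"delta_pos":[0,0,0.1],"spin":0,"jaw":-1},{"delta_pos":[0,0,0.2],"spin":0,"jaw":-1},{"delta_pos":[0,0,0.2],"spin":0,"jaw":-1},{"delta_pos":[0,0,0.2],"spin":0,"jaw":-1}]';python3 -m inch '[{"delta_pos":[0,0,0.1],"spin":0,"jaw":-1},{"delta_pos":[0,0,0.15],"spin":0,"jaw":-1},{"delta_pos":[0,0,0.15],"spin":0,"jaw":-1}]'
```

```text
t: 6.17
ee_pos: [0.5464, 0.3209, 0.1198]
eef_rot: [3.141, 0.0, 2.97]
wrist_force: [-0.1, 0.8, -2.9]
finger_gap: 0.269
grasp_force: 30.0
t: 6.42
ee_pos: [0.5465, 0.3209, 0.1183]
eef_rot: [3.141, 0.0, 2.97]
wrist_force: [-1.0, 0.1, 0.1]
finger_gap: 0.273
grasp_force: 30.0
```

```bash
python3 -m inch '[{"delta_pos":[0,0,0.1],"spin":0,"jaw":-0.1},{"delta_pos":[0,0,0.1],"spin":0,"jaw":-0.1},{"delta_pos":[0,0,0.1],"spin":0,"jaw":-0.1},{"delta_pos":[0,0,-1],"spin":0,"jaw":-0.1},{"delta_pos":[0,0,-3],"spin":0,"jaw":-0.1},{"delta_pos":[0,0,-5],"spin":0,"jaw":-0.1},{"delta_pos":[0,0,-5],"spin":0,"jaw":-0.1},{"delta_pos":[0,0,-5],"spin":0,"jaw":-0.1},{"delta_pos":[0,0,-5],"spin":0,"jaw":-0.1},{"delta_pos":[0,0,-5],"spin":0,"jaw":-0.1},{"delta_pos":[0,0,-5],"spin":0,"jaw":-0.1},{"delta_pos":[0,0,-5],"spin":0,"jaw":-0.1},{"delta_pos":[0,0,-5],"spin":0,"jaw":-0.1},{"delta_pos":[0,0,-5],"spin":0,"jaw":-0.1},{"delta_pos":[0,0,-5],"spin":0,"jaw":-0.1},{"delta_pos":[0,0,-5],"spin":0,"jaw":-0.1},{"delta_pos":[0,0,-5],"spin":0,"jaw":-0.1},{"delta_pos":[0,0,-5],"spin":0,"jaw":-0.1},{"delta_pos":[0,0,-5],"spin":0,"jaw":-0.1},{"delta_pos":[0,0,-5],"spin":0,"jaw":-0.1}]'
python3 - <<'E'
from h import *
im=camera("wrist"); t=camera("top")
cv2.imwrite("pics/w3.png",np.vstack([im[100:350,100:540],cv2.resize(t[130:250,130:350],(440,240))]))
E
```

```text
t: 8.08
ee_pos: [0.5464, 0.3208, 0.1681]
eef_rot: [3.142, 0.0, 2.97]
wrist_force: [0.7, -0.6, 0.8]
finger_gap: 0.451
grasp_force: 0.0
```

View pics/w3.png

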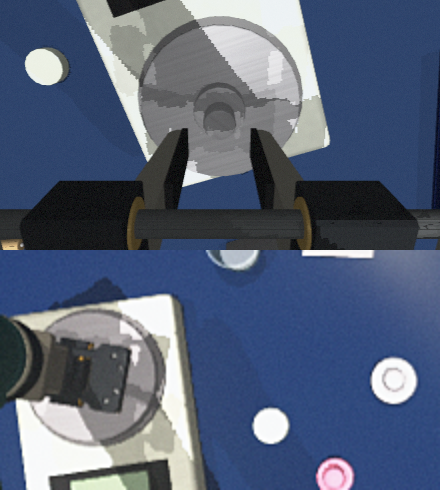

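The small weight stands upright on the pan, at column 219 against pan centre 220. Hold a little longer, then grip again.

```bash
python3 -m inch '[{"delta_pos":[0,0,0],"spin":0,"jaw":-0.1},{"delta_pos":[0,0,0],"spin":0,"jaw":-0.1},{"delta_pos":[0,0,0],"spin":0,"jaw":-0.1},{"delta_pos":[0,0,0],"spin":0,"jaw":-0.1},{"delta_pos":[0,0,0],"spin":0,"jaw":-0.1},{"delta_pos":[0,0,0],"spin":0,"jaw":-0.1},{"delta_pos":[0,0,2],"spin":0,"jaw":-0.1},{"delta_pos":[0,0,4],"spin":0,"jaw":-0.1},{"delta_pos":[0,0,4.9],"spin":0,"jaw":-0.1},{"delta_pos":[0,0,4.9],"spin":0,"jaw":-0.1},{"delta_pos":[0,0,4.9],"spin":0,"jaw":-0.1},{"delta_pos":[0,0,4.9],"spin":0,"jaw":-1},{"delta_pos":[0,0,4.9],"spin":0,"jaw":-1},{"delta_pos":[0,0,4.9],"spin":0,"jaw":-1},{"delta_pos":[0,0,4.9],"spin":0,"jaw":-1},{"delta_pos":[0,0,4.9],"spin":0,"jaw":-1},{"delta_pos":[0,0,3],"spin":0,"jaw":-1},{"delta_pos":[0,0,-1],"spin":0,"jaw":-1},{"delta_pos":[0,0,-5],"spin":0,"jaw":-1},{"delta_pos":[0,0,-5],"spin":0,"jaw":-1}]'
python3 - <<'E'
from h import *; from go import go
th=-.1725
R=np.array([[np.cos(th),-np.sin(th)],[np.sin(th),np.cos(th)]])
for q in[(0,-.07),(0,.06)]:
    w=np.array([.5038,-.3158])+R@np.array(q); print(w); go(*w,.21)
c=np.array([.5038,-.3158])
for q in[(-.0715,0),(.0675,0)]: print(c+R@np.array(q))
E
```

```text
t: 9.85
ee_pos: [0.5501, 0.3228, 0.2261]
eef_rot: [3.133, 0.009, 2.969]
wrist_force: [1.5, 0.5, -1.6]
finger_gap: 0.279
grasp_force: 30.0
[ 0.4917848  -0.38476111]
delta [ -6.37 -70.72   1.04] spin 0.0 rows 17.02873904235528
[ 0.51409875 -0.25669048]
delta [ -6.37 -57.72   1.15] spin 0.0 rows 13.927728320247729
[ 0.43336115 -0.30352733]
[ 0.57029821 -0.32738609]
```

```bash
python3 -m inch '[{"delta_pos":[-6.4,-70.7,0.5],"spin":0,"jaw":-1},{"delta_pos":[-6.4,-70.7,0.5],"spin":0,"jaw":-1},{"delta_pos":[-6.4,-70.7,0.5],"spin":0,"jaw":-1},{"delta_pos":[-6.4,-70.7,0.5],"spin":0,"jaw":-1},{"delta_pos":[-6.4,-70.7,0.5],"spin":0,"jaw":-1},{"delta_pos":[-6.4,-70.7,0.5],"spin":0,"jaw":-1},{"delta_pos":[-6.4,-70.7,0.5],"spin":0,"jaw":-1},{"delta_pos":[-6.4,-70.7,0.5],"spin":0,"jaw":-1},{"delta_pos":[-6.4,-70.7,0.5],"spin":0,"jaw":-1},{"delta_pos":[-6.4,-70.7,0.5],"spin":0,"jaw":-1},{"delta_pos":[-6.4,-70.7,0.5],"spin":0,"jaw":-1},{"delta_pos":[-6.4,-70.7,0.5],"spin":0,"jaw":-1},{"delta_pos":[-6.4,-70.7,0.5],"spin":0,"jaw":-1},{"delta_pos":[-6.4,-70.7,0.5],"spin":0,"jaw":-1},{"delta_pos":[-6.4,-70.7,0.5],"spin":0,"jaw":-1},{"delta_pos":[-6.4,-70.7,0.5],"spin":0,"jaw":-1},{"delta_pos":[-6.4,-70.7,0.5],"spin":0,"jaw":-1},{"delta_pos":[-6.4,-70.7,0.5],"spin":0,"jaw":-1},{"delta_pos":[-6.4,-70.7,0.5],"spin":0,"jaw":-1},{"delta_pos":[-6.4,-70.7,0.5],"spin":0,"jaw":-1}]'
cat > cc.py <<'E'
from h import *
th=-.1725;R=np.array([[np.cos(th),-np.sin(th)],[np.sin(th),np.cos(th)]]); C=np.array([.5038,-.3158])
def cw(x,y,z): return np.r_[C+R@np.array([x,y]),z]
E
python3 - <<'E'
from cc import *
c=calibration("wrist"); im=camera("wrist"); 
for q in[(-.0675,.146,.095),(-.0675,-.146,.095),(-.0715,0,.106),(-.0615,.14,.095),(-.0615,-.14,.095),(.0675,.146,.095),(.0675,-.146,.095)]:
    p=w2pix("wrist",cw(*q),c); print(q,np.round(p)); cv2.circle(im,(int(p[0]),int(p[1])),3,(0,0,255),1)
cv2.imwrite("pics/w4.png",im)
E
python3 go.py .4918 -.3848 .05
```

```text
t: 11.52
ee_pos: [0.4881, -0.3859, 0.212]
eef_rot: [3.14, -0.002, 2.969]
wrist_force: [0.3, 0.8, -2.8]
finger_gap: 0.273
grasp_force: 30.0
(-0.0675, 0.146, 0.095) [535. 132.]
(-0.0675, -0.146, 0.095) [245. 132.]
(-0.0715, 0, 0.106) [393. 128.]
(-0.0615, 0.14, 0.095) [528. 138.]
(-0.0615, -0.14, 0.095) [252. 138.]
(0.0675, 0.146, 0.095) [509. 253.]
(0.0675, -0.146, 0.095) [254. 253.]
delta [-0.32  0.03 16.23] spin 0.1 rows 3.8917040156465807
```

View pics/w4.png

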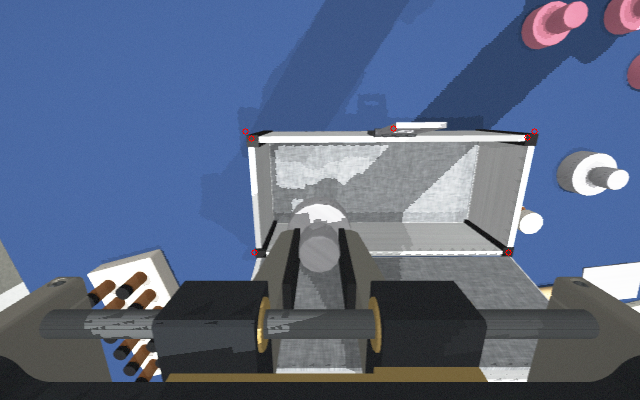

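Predicted corners (red) match the rim within about 3 mm, and the small weight hangs inside the outline. Lower it.

```bash
python3 -m inch '[{"delta_pos":[-0.5,0,4],"spin":0,"jaw":-1},{"delta_pos":[-0.5,0,8],"spin":0,"jaw":-1},{"delta_pos":[-0.5,0,12],"spin":0,"jaw":-1},{"delta_pos":[-0.5,0,15],"spin":0,"jaw":-1},{"delta_pos":[-0.5,0,16.5],"spin":0,"jaw":-1},{"delta_pos":[-0.5,0,17.2],"spin":0,"jaw":-1},{"delta_pos":[-0.5,0,17.2],"spin":0,"jaw":-1},{"delta_pos":[-0.5,0,17.2],"spin":0,"jaw":-1}]';python3 -m inch '[{"delta_pos":[0,0,0.2],"spin":0,"jaw":-1},{"delta_pos":[0,0,0.4],"spin":0,"jaw":-1},{"delta_pos":[0,0,0.4],"spin":0,"jaw":-1},{"delta_pos":[0,0,0.4],"spin":0,"jaw":-1}]'
```

```text
t: 12.23
ee_pos: [0.4945, -0.3869, 0.0419]
eef_rot: [-3.142, 0.001, 2.971]
wrist_force: [0.4, -0.3, -2.1]
finger_gap: 0.272
grasp_force: 30.0
t: 12.57
ee_pos: [0.4938, -0.3878, 0.0378]
eef_rot: [-3.141, 0.001, 2.97]
wrist_force: [0.4, -0.1, -3.1]
finger_gap: 0.276
grasp_force: 30.0
```

```bash
python3 -m inch '[{"delta_pos":[0,0,0.2],"spin":0,"jaw":-1},{"delta_pos":[0,0,0.3],"spin":0,"jaw":-1},{"delta_pos":[0,0,0.4],"spin":0,"jaw":-1},{"delta_pos":[0,0,0.4],"spin":0,"jaw":-1}]'; python3 go.py .5416 -.0318 .033
```

```text
t: 12.9
ee_pos: [0.494, -0.3881, 0.036]
eef_rot: [3.141, 0.002, 2.969]
wrist_force: [-4.1, 4.4, 17.0]
finger_gap: 0.273
grasp_force: 30.0
delta [ 1.42 35.92  0.32] spin 0.0 rows 8.620909548604994
```

```bash
python3 -m inch '[{"delta_pos":[0,0,-0.15],"spin":0,"jaw":-1},{"delta_pos":[0,0,-0.15],"spin":0,"jaw":-0.2},{"delta_pos":[0,0,-0.15],"spin":0,"jaw":-0.2},{"delta_pos":[0,0,-0.15],"spin":0,"jaw":-0.2},{"delta_pos":[0,0,-1],"spin":0,"jaw":-0.2},{"delta_pos":[0,0,-3],"spin":0,"jaw":-0.2},{"delta_pos":[0,0,-7],"spin":0,"jaw":-0.2},{"delta_pos":[0,0,-11],"spin":0,"jaw":-0.1},{"delta_pos":[0,0,-15],"spin":0,"jaw":-0.1},{"delta_pos":[0,0,-18],"spin":0,"jaw":-0.1},{"delta_pos":[1.4,36,-10],"spin":0,"jaw":-0.1},{"delta_pos":[1.4,36,-10],"spin":0,"jaw":-0.1},{"delta_pos":[1.4,36,-10],"spin":0,"jaw":-0.1},{"delta_pos":[1.4,36,-10],"spin":0,"jaw":-0.1},{"delta_pos":[1.4,36,-10],"spin":0,"jaw":-0.1},{"delta_pos":[1.4,36,-10],"spin":0,"jaw":-0.1},{"delta_pos":[1.4,36,-10],"spin":0,"jaw":-0.1},{"delta_pos":[1.4,36,-10],"spin":0,"jaw":-0.1},{"delta_pos":[1.4,36,-10],"spin":0,"jaw":-0.1},{"delta_pos":[1.4,36,-10],"spin":0,"jaw":-0.1}]'
python3 - <<'E'
from h import *
c=calibration("wrist");im=camera("wrist"); t=camera("top"); p=w2pix("wrist",[.5416,-.0318,.057],c); print(p)
cv2.circle(im,(int(p[0]),int(p[1])),4,(0,0,255),1)
cv2.imwrite("pics/w5.png",np.vstack([im[100:350,60:580],cv2.resize(t[130:270,310:570],(520,280))]))
E
python3 go.py .5416 -.0318 .033
```

```text
t: 14.57
ee_pos: [0.5411, -0.0217, 0.1319]
eef_rot: [3.138, -0.003, 2.981]
wrist_force: [-0.7, 0.0, 0.1]
finger_gap: 0.449
grasp_force: 0.0
(np.float64(308.22457995374276), np.float64(207.65483018250265))
delta [-0.09 -0.27 10.01] spin 0.2 rows 2.4013266705726637
```

View pics/w5.png

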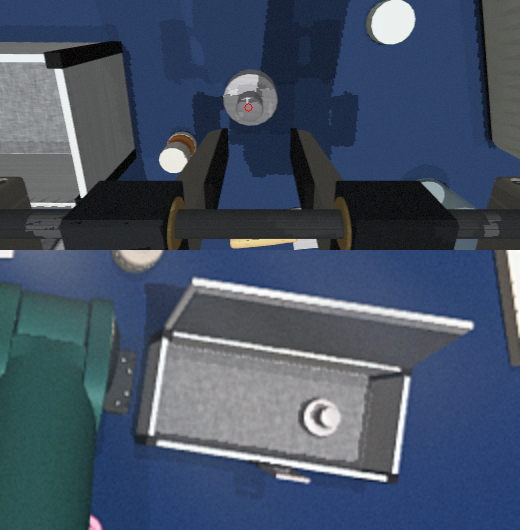

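The small weight stands upright in the case (bottom panel, 322,415). The medium knob sits at the predicted point (248,106). Grip it.

```bash
python3 -m inch '[{"delta_pos":[-0.1,-0.2,4],"spin":0,"jaw":-0.1},{"delta_pos":[-0.1,-0.2,7],"spin":0,"jaw":-0.1},{"delta_pos":[-0.1,-0.2,9],"spin":0,"jaw":-0.1},{"delta_pos":[-0.1,-0.2,9.8],"spin":0,"jaw":-0.1},{"delta_pos":[-0.1,-0.2,9.8],"spin":0,"jaw":-0.1},{"delta_pos":[-0.1,-0.2,9.8],"spin":0,"jaw":-0.1},{"delta_pos":[-0.1,-0.2,9.8],"spin":0,"jaw":-1},{"delta_pos":[-0.1,-0.2,9.8],"spin":0,"jaw":-1},{"delta_pos":[-0.1,-0.2,9.8],"spin":0,"jaw":-1},{"delta_pos":[-0.1,-0.2,9.8],"spin":0,"jaw":-1},{"delta_pos":[-0.1,-0.2,9.8],"spin":0,"jaw":-1},{"delta_pos":[-0.1,-0.2,9.8],"spin":0,"jaw":-1}]'; python3 go.py .545 .319 .18
```

```text
t: 15.67
ee_pos: [0.5434, -0.0312, 0.0367]
eef_rot: [3.139, 0.003, 2.971]
wrist_force: [0.2, 4.0, 6.9]
finger_gap: 0.277
grasp_force: 30.0
delta [  5.76  34.57 -14.27] spin 0.1 rows 9.074386858671868
```

```bash
python3 -m inch '[{"delta_pos":[0,0,-4],"spin":0,"jaw":-1},{"delta_pos":[0,0,-8],"spin":0,"jaw":-1},{"delta_pos":[0,0,-12],"spin":0,"jaw":-1},{"delta_pos":[0,0,-14.5],"spin":0,"jaw":-1},{"delta_pos":[5.8,34.6,-14.5],"spin":0,"jaw":-1},{"delta_pos":[5.8,34.6,-14.5],"spin":0,"jaw":-1},{"delta_pos":[5.8,34.6,-14.5],"spin":0,"jaw":-1},{"delta_pos":[5.8,34.6,-14.5],"spin":0,"jaw":-1},{"delta_pos":[5.8,34.6,-14.5],"spin":0,"jaw":-1},{"delta_pos":[5.8,34.6,-14.5],"spin":0,"jaw":-1},{"delta_pos":[5.8,34.6,-14.5],"spin":0,"jaw":-1},{"delta_pos":[5.8,34.6,-14.5],"spin":0,"jaw":-1},{"delta_pos":[5.8,34.6,-14.5],"spin":0,"jaw":-1},{"delta_pos":[5.8,34.6,-14.5],"spin":0,"jaw":-1},{"delta_pos":[5.8,34.6,-14.5],"spin":0,"jaw":-1},{"delta_pos":[5.8,34.6,-14.5],"spin":0,"jaw":-1},{"delta_pos":[5.8,34.6,-14.5],"spin":0,"jaw":-1}]'
python3 go.py .545 .319 .131
```

```text
t: 17.08
ee_pos: [0.5441, 0.3158, 0.1798]
eef_rot: [-3.14, -0.0, 2.967]
wrist_force: [-0.7, 0.2, -5.6]
finger_gap: 0.274
grasp_force: 30.0
delta [-0.03  0.34  4.87] spin -0.1 rows 1.1718578412785576
```

```bash
python3 -m inch '[{"delta_pos":[0,0.3,2],"spin":0,"jaw":-1},{"delta_pos":[0,0.3,4],"spin":0,"jaw":-1},{"delta_pos":[0,0.3,4.6],"spin":0,"jaw":-1},{"delta_pos":[0,0.3,4.8],"spin":0,"jaw":-1},{"delta_pos":[0,0.3,4.8],"spin":0,"jaw":-1},{"delta_pos":[0,0.3,4.8],"spin":0,"jaw":-1}]';python3 -m inch '[{"delta_pos":[0,0,0.1],"spin":0,"jaw":-1},{"delta_pos":[0,0,0.2],"spin":0,"jaw":-1},{"delta_pos":[0,0,0.3],"spin":0,"jaw":-1},{"delta_pos":[0,0,0.4],"spin":0,"jaw":-1},{"delta_pos":[0,0,0.4],"spin":0,"jaw":-1},{"delta_pos":[0,0,0.4],"spin":0,"jaw":-1}]'
```

```text
t: 17.58
ee_pos: [0.5453, 0.3208, 0.1332]
eef_rot: [3.141, 0.001, 2.969]
wrist_force: [-0.4, 0.0, -4.4]
finger_gap: 0.277
grasp_force: 30.0
t: 18.08
ee_pos: [0.5445, 0.3213, 0.1283]
eef_rot: [3.141, 0.0, 2.97]
wrist_force: [-0.6, 0.1, -5.3]
finger_gap: 0.273
grasp_force: 30.0
```

```bash
python3 -m inch '[{"delta_pos":[0,0,0.1],"spin":0,"jaw":-1},{"delta_pos":[0,0,0.2],"spin":0,"jaw":-1},{"delta_pos":[0,0,0.3],"spin":0,"jaw":-1},{"delta_pos":[0,0,0.3],"spin":0,"jaw":-1},{"delta_pos":[0,0,0.3],"spin":0,"jaw":-1}]'
```

```text
t: 18.5
ee_pos: [0.5446, 0.3214, 0.1255]
eef_rot: [3.141, 0.0, 2.97]
wrist_force: [-0.8, 0.5, -0.0]
finger_gap: 0.275
grasp_force: 30.0
```

Full load is on the pan. Release, hold for over a second, then grip again.

```bash
python3 -m inch '[{"delta_pos":[0,0,0],"spin":0,"jaw":-0.1},{"delta_pos":[0,0,0],"spin":0,"jaw":-0.1},{"delta_pos":[0,0,0],"spin":0,"jaw":-0.1},{"delta_pos":[0,0,-1],"spin":0,"jaw":-0.1},{"delta_pos":[0,0,-3],"spin":0,"jaw":-0.1},{"delta_pos":[0,0,-5],"spin":0,"jaw":-0.1},{"delta_pos":[0,0,-5],"spin":0,"jaw":-0.1},{"delta_pos":[0,0,-5],"spin":0,"jaw":-0.1},{"delta_pos":[0,0,-5],"spin":0,"jaw":-0.1},{"delta_pos":[0,0,-5],"spin":0,"jaw":-0.1},{"delta_pos":[0,0,-5],"spin":0,"jaw":-0.1},{"delta_pos":[0,0,-5],"spin":0,"jaw":-0.1},{"delta_pos":[0,0,-5],"spin":0,"jaw":-0.1},{"delta_pos":[0,0,-5],"spin":0,"jaw":-0.1},{"delta_pos":[0,0,-5],"spin":0,"jaw":-0.1},{"delta_pos":[0,0,-5],"spin":0,"jaw":-0.1},{"delta_pos":[0,0,-5],"spin":0,"jaw":-0.1},{"delta_pos":[0,0,-5],"spin":0,"jaw":-0.1},{"delta_pos":[0,0,-5],"spin":0,"jaw":-0.1},{"delta_pos":[0,0,-5],"spin":0,"jaw":-0.1}]'
python3 - <<'E'
from h import *
im=camera("wrist"); t=camera("top")
cv2.imwrite("pics/w6.png",np.vstack([im[100:350,100:540],cv2.resize(t[130:250,130:350],(440,240))]))
E
```

```text
t: 20.17
ee_pos: [0.5444, 0.3211, 0.1751]
eef_rot: [3.142, 0.0, 2.97]
wrist_force: [-0.1, -0.4, -0.5]
finger_gap: 0.447
grasp_force: 0.0
```

View pics/w6.png

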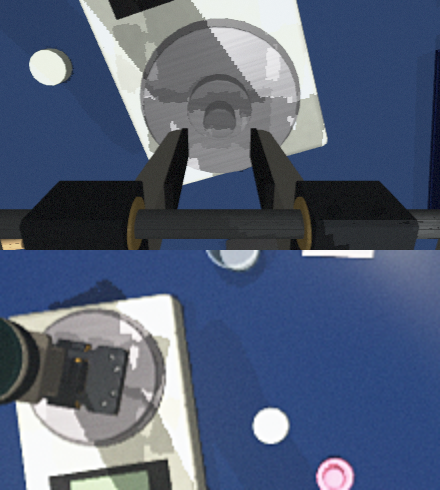

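The medium weight stands upright in mid-pan (219,105). Hold a bit, grip and lift.

```bash
python3 -m inch '[{"delta_pos":[0,0,0],"spin":0,"jaw":-0.1},{"delta_pos":[0,0,0],"spin":0,"jaw":-0.1},{"delta_pos":[0,0,0],"spin":0,"jaw":-0.1},{"delta_pos":[0,0,0],"spin":0,"jaw":-0.1},{"delta_pos":[0,0,0],"spin":0,"jaw":-0.1},{"delta_pos":[0,0,0],"spin":0,"jaw":-0.1},{"delta_pos":[0,0,2],"spin":0,"jaw":-0.1},{"delta_pos":[0,0,4],"spin":0,"jaw":-0.1},{"delta_pos":[0,0,4.9],"spin":0,"jaw":-0.1},{"delta_pos":[0,0,4.9],"spin":0,"jaw":-0.1},{"delta_pos":[0,0,4.9],"spin":0,"jaw":-0.1},{"delta_pos":[0,0,4.9],"spin":0,"jaw":-1},{"delta_pos":[0,0,4.9],"spin":0,"jaw":-1},{"delta_pos":[0,0,4.9],"spin":0,"jaw":-1},{"delta_pos":[0,0,4.9],"spin":0,"jaw":-1},{"delta_pos":[0,0,4.9],"spin":0,"jaw":-1},{"delta_pos":[0,0,3],"spin":0,"jaw":-1},{"delta_pos":[0,0,-1],"spin":0,"jaw":-1},{"delta_pos":[0,0,-5],"spin":0,"jaw":-1},{"delta_pos":[0,0,-5],"spin":0,"jaw":-1}]'
python3 go.py .517 -.257 .22
```

```text
t: 21.93
ee_pos: [0.548, 0.3229, 0.2326]
eef_rot: [3.133, 0.009, 2.969]
wrist_force: [2.4, 2.6, -3.8]
finger_gap: 0.27
grasp_force: 30.0
delta [ -6.88 -57.67   0.83] spin 0.0 rows 13.928796486545213
```

```bash
python3 -m inch '[{"delta_pos":[-6.9,-57.7,0.5],"spin":0,"jaw":-1},{"delta_pos":[-6.9,-57.7,0.5],"spin":0,"jaw":-1},{"delta_pos":[-6.9,-57.7,0.5],"spin":0,"jaw":-1},{"delta_pos":[-6.9,-57.7,0.5],"spin":0,"jaw":-1},{"delta_pos":[-6.9,-57.7,0.5],"spin":0,"jaw":-1},{"delta_pos":[-6.9,-57.7,0.5],"spin":0,"jaw":-1},{"delta_pos":[-6.9,-57.7,0.5],"spin":0,"jaw":-1},{"delta_pos":[-6.9,-57.7,0.5],"spin":0,"jaw":-1},{"delta_pos":[-6.9,-57.7,0.5],"spin":0,"jaw":-1},{"delta_pos":[-6.9,-57.7,0.5],"spin":0,"jaw":-1},{"delta_pos":[-6.9,-57.7,0.5],"spin":0,"jaw":-1},{"delta_pos":[-6.9,-57.7,0.5],"spin":0,"jaw":-1},{"delta_pos":[-6.9,-57.7,0.5],"spin":0,"jaw":-1},{"delta_pos":[-6.9,-57.7,0.5],"spin":0,"jaw":-1},{"delta_pos":[-6.9,-57.7,0.5],"spin":0,"jaw":-1},{"delta_pos":[-6.9,-57.7,0.5],"spin":0,"jaw":-1},{"delta_pos":[-6.9,-57.7,0.5],"spin":0,"jaw":-1},{"delta_pos":[-6.9,-57.7,0.5],"spin":0,"jaw":-1}]'
python3 go.py .517 -.257 .05
```

```text
t: 23.43
ee_pos: [0.5136, -0.2571, 0.2191]
eef_rot: [3.14, -0.002, 2.972]
wrist_force: [-0.0, 0.9, -6.0]
finger_gap: 0.274
grasp_force: 30.0
delta [-0.37  0.04 16.91] spin 0.2 rows 4.055680136048895
```

```bash
python3 -m inch '[{"delta_pos":[-0.2,0,4],"spin":0,"jaw":-1},{"delta_pos":[-0.2,0,8],"spin":0,"jaw":-1},{"delta_pos":[-0.2,0,12],"spin":0,"jaw":-1},{"delta_pos":[-0.2,0,15],"spin":0,"jaw":-1},{"delta_pos":[-0.2,0,16.5],"spin":0,"jaw":-1},{"delta_pos":[-0.2,0,16.9],"spin":0,"jaw":-1},{"delta_pos":[-0.2,0,16.9],"spin":0,"jaw":-1},{"delta_pos":[-0.2,0,16.9],"spin":0,"jaw":-1}]';python3 -m inch '[{"delta_pos":[0,0,0.2],"spin":0,"jaw":-1},{"delta_pos":[0,0,0.4],"spin":0,"jaw":-1},{"delta_pos":[0,0,0.4],"spin":0,"jaw":-1},{"delta_pos":[0,0,0.4],"spin":0,"jaw":-1}]'
```

```text
t: 24.1
ee_pos: [0.5168, -0.259, 0.052]
eef_rot: [-3.141, 0.002, 2.971]
wrist_force: [-0.4, 0.0, -5.3]
finger_gap: 0.275
grasp_force: 30.0
t: 24.43
ee_pos: [0.516, -0.2595, 0.0477]
eef_rot: [3.142, 0.001, 2.97]
wrist_force: [0.3, -0.1, -5.0]
finger_gap: 0.271
grasp_force: 30.0
```

```bash
python3 -m inch '[{"delta_pos":[0,0,0.1],"spin":0,"jaw":-1},{"delta_pos":[0,0,0.2],"spin":0,"jaw":-1},{"delta_pos":[0,0,0.25],"spin":0,"jaw":-1},{"delta_pos":[0,0,0.25],"spin":0,"jaw":-1}]'; python3 -m inch '[{"delta_pos":[0,0,0.1],"spin":0,"jaw":-1},{"delta_pos":[0,0,0.15],"spin":0,"jaw":-1},{"delta_pos":[0,0,0.15],"spin":0,"jaw":-1}]'
```

```text
t: 24.77
ee_pos: [0.5163, -0.2599, 0.0453]
eef_rot: [-3.142, 0.001, 2.969]
wrist_force: [-0.2, -0.3, 0.9]
finger_gap: 0.27
grasp_force: 30.0
t: 25.02
ee_pos: [0.5164, -0.2599, 0.0451]
eef_rot: [3.141, 0.002, 2.969]
wrist_force: [-2.9, 2.2, 13.4]
finger_gap: 0.272
grasp_force: 30.0
```

```bash
python3 -m inch '[{"delta_pos":[0,0,-0.15],"spin":0,"jaw":-1},{"delta_pos":[0,0,-0.15],"spin":0,"jaw":-0.2},{"delta_pos":[0,0,-0.15],"spin":0,"jaw":-0.2},{"delta_pos":[0,0,-0.15],"spin":0,"jaw":-0.2},{"delta_pos":[0,0,-1],"spin":0,"jaw":-0.2},{"delta_pos":[0,0,-3],"spin":0,"jaw":-0.2},{"delta_pos":[0,0,-7],"spin":0,"jaw":-0.2},{"delta_pos":[0,0,-11],"spin":0,"jaw":-0.2},{"delta_pos":[0,0,-15],"spin":0,"jaw":-0.2},{"delta_pos":[0,0,-19],"spin":0,"jaw":-1},{"delta_pos":[0,0,-22],"spin":0,"jaw":-1},{"delta_pos":[0,0,-24],"spin":0,"jaw":-1},{"delta_pos":[0,0,-24],"spin":0,"jaw":-1},{"delta_pos":[0,0,-24],"spin":0,"jaw":-1}]'
python3 - <<'E'
from cc import *; from go import go
go(*cw(.15,.05,.29))
im=camera("wrist"); s=camera("scene")
for a in (1.6,1.75,1.9):
  for y in(.146,-.146):
    p=cw(.0675-.135*np.cos(a),y,.095+.135*np.sin(a)); print(a,y,p.round(3),np.round(w2pix("scene",p)))
for a in (1.57,1.8,2.0,2.2,2.4):
    p=cw(-.0715+.07*np.cos(a),0,.106+.07*np.sin(a)); print(a,np.round(w2pix("scene",p)),np.round(w2pix("wrist",p)))
cv2.imwrite("pics/s7.png",np.hstack([cv2.resize(s[200:370,80:300],(440,340)),im[40:380,140:500]]))
E
```

```text
t: 26.18
ee_pos: [0.516, -0.2598, 0.2845]
eef_rot: [3.142, 0.003, 2.969]
wrist_force: [-0.1, 0.3, -0.2]
finger_gap: 0.06
grasp_force: 0.0
delta [-14.76  -0.73  -0.51] spin 0.0 rows 3.5470616746238357
1.6 0.146 [ 0.599 -0.184  0.23 ] [261. 229.]
1.6 -0.146 [ 0.549 -0.472  0.23 ] [ 87. 312.]
1.75 0.146 [ 0.619 -0.188  0.228] [266. 238.]
1.75 -0.146 [ 0.569 -0.475  0.228] [ 91. 324.]
1.9 0.146 [ 0.638 -0.191  0.223] [272. 248.]
1.9 -0.146 [ 0.588 -0.479  0.223] [ 96. 336.]
1.57 [161. 225.] [259. 123.]
1.8 [158. 220.] [258. 106.]
2.0 [157. 217.] [258.  91.]
2.2 [156. 215.] [259.  79.]
2.4 [155. 214.] [260.  68.]
```

View pics/s7.png

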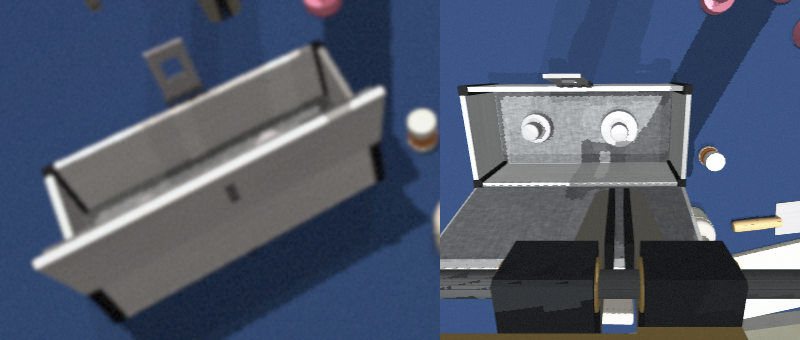

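Both weights stand upright in the case at (537,127) and (617,127) in the right panel. The lid is at about 1.85 rad and the hasp about 1.7. Go over and behind the lid with shut fingers.

```bash
python3 -m inch '[{"delta_pos":[-15.4,-0.7,-1],"spin":0,"jaw":-1},{"delta_pos":[-15.4,-0.7,-1],"spin":0,"jaw":-1},{"delta_pos":[-15.4,-0.7,-1],"spin":0,"jaw":-1},{"delta_pos":[-15.4,-0.7,-1],"spin":0,"jaw":-1},{"delta_pos":[-15.4,-0.7,-1],"spin":0,"jaw":-1},{"delta_pos":[-15.4,-0.7,-1],"spin":0,"jaw":-1},{"delta_pos":[-15.4,-0.7,3],"spin":0,"jaw":-1},{"delta_pos":[-15.4,-0.7,7],"spin":0,"jaw":-1},{"delta_pos":[-15.4,-0.7,8.5],"spin":0,"jaw":-1},{"delta_pos":[-15.4,-0.7,8.5],"spin":0,"jaw":-1},{"delta_pos":[-15.4,-0.7,8.5],"spin":0,"jaw":-1}]'
python3 - <<'E'
from cc import *; from go import go
p=monitor.get_obs()["ee_pos"]; q=R.T@(p[:2]-C); print("case",q,p[2])
for t in [105,95,85,75,65,55,45,35,25,15,8,3,0]:
    a=np.radians(t); x=.0675-.115*np.cos(a)+.008*np.sin(a)+.010; z=.095+.115*np.sin(a)+.008*np.cos(a)
    print(t,np.round([-(x-q[0])*100,-(z-p[2])*100],1))
E
```

```text
t: 27.2
ee_pos: [0.6646, -0.2928, 0.1975]
eef_rot: [3.141, -0.002, 2.969]
wrist_force: [0.4, -1.1, 0.6]
finger_gap: 0.004
grasp_force: 0.0
case [0.15448992 0.05028814] 0.19751376164017603
105 [ 3.9 -0.6]
95 [ 5.9 -1.1]
85 [ 7.9 -1.3]
75 [ 9.9 -1.1]
65 [11.8 -0.5]
55 [13.6  0.4]
45 [15.3  1.6]
35 [16.7  3. ]
25 [17.8  4.7]
15 [18.6  6.5]
8 [19.   7.9]
3 [19.1  8.9]
0 [19.2  9.5]
```

```bash
python3 -m inch '[{"delta_pos":[2,0,0],"spin":0,"jaw":-1},{"delta_pos":[3,0,-0.3],"spin":0,"jaw":-1},{"delta_pos":[3.9,0,-0.6],"spin":0,"jaw":-1},{"delta_pos":[4.9,0,-0.9],"spin":0,"jaw":-1},{"delta_pos":[5.9,0,-1.1],"spin":0,"jaw":-1},{"delta_pos":[6.9,0,-1.2],"spin":0,"jaw":-1},{"delta_pos":[7.9,0,-1.3],"spin":0,"jaw":-1},{"delta_pos":[8.9,0,-1.2],"spin":0,"jaw":-1},{"delta_pos":[9.9,0,-1.1],"spin":0,"jaw":-1},{"delta_pos":[10.9,0,-0.8],"spin":0,"jaw":-1},{"delta_pos":[11.8,0,-0.5],"spin":0,"jaw":-1},{"delta_pos":[12.7,0,0],"spin":0,"jaw":-1},{"delta_pos":[13.6,0,0.4],"spin":0,"jaw":-1},{"delta_pos":[13.6,0,0.4],"spin":0,"jaw":-1}]'
python3 - <<'E'
from cc import *
p=monitor.get_obs()["ee_pos"]; q=R.T@(p[:2]-C); print("case",q,p[2])
for t in [50,45,40,35,30,25,20,15,10,6,3,0]:
    a=np.radians(t); x=.0675-.115*np.cos(a)+.008*np.sin(a)+.010; z=.095+.115*np.sin(a)+.008*np.cos(a)
    print(t,np.round([-(x-q[0])*100,-(z-p[2])*100],1))
s=camera("scene"); cv2.imwrite("pics/s8.png",cv2.resize(s[180:380,60:340],(560,400)))
E
```

```text
t: 28.37
ee_pos: [0.5299, -0.269, 0.1937]
eef_rot: [3.14, -0.002, 2.969]
wrist_force: [-0.6, -0.8, -0.7]
finger_gap: 0.005
grasp_force: 0.0
case [0.01766828 0.05060475] 0.19367015713327143
50 [0.8 0.5]
45 [1.6 1.2]
40 [2.3 1.9]
35 [3.  2.6]
30 [3.6 3.4]
25 [4.1 4.3]
20 [4.5 5.2]
15 [4.9 6.1]
10 [5.2 7.1]
6 [5.4 7.9]
3 [5.5 8.5]
0 [5.5 9.1]
```

View pics/s8.png

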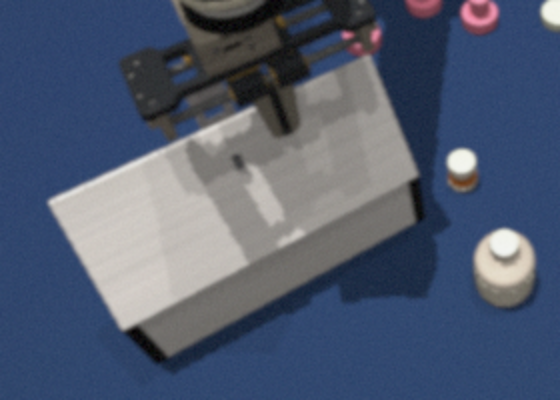

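The lid has followed the fingers to about 55°. Continue down.

```bash
python3 -m inch '[{"delta_pos":[0.8,0,0.5],"spin":0,"jaw":-1},{"delta_pos":[1.6,0,1.2],"spin":0,"jaw":-1},{"delta_pos":[2.3,0,1.9],"spin":0,"jaw":-1},{"delta_pos":[3,0,2.6],"spin":0,"jaw":-1},{"delta_pos":[3.6,0,3.4],"spin":0,"jaw":-1},{"delta_pos":[4.1,0,4.3],"spin":0,"jaw":-1},{"delta_pos":[4.5,0,5.2],"spin":0,"jaw":-1},{"delta_pos":[4.9,0,6.1],"spin":0,"jaw":-1},{"delta_pos":[5.2,0,7.1],"spin":0,"jaw":-1},{"delta_pos":[5.2,0,7.9],"spin":0,"jaw":-1},{"delta_pos":[5.2,0,8.5],"spin":0,"jaw":-1},{"delta_pos":[5.2,0,8.5],"spin":0,"jaw":-1},{"delta_pos":[5.2,0,8.5],"spin":0,"jaw":-1}]'; python3 -m inch '[{"delta_pos":[0,0,0.2],"spin":0,"jaw":-1},{"delta_pos":[0,0,0.4],"spin":0,"jaw":-1},{"delta_pos":[0,0,0.4],"spin":0,"jaw":-1},{"delta_pos":[0,0,0.4],"spin":0,"jaw":-1}]'
```

```text
t: 29.5
ee_pos: [0.481, -0.2607, 0.1086]
eef_rot: [-3.141, -0.001, 2.97]
wrist_force: [-0.2, -1.2, 0.4]
finger_gap: 0.005
grasp_force: 0.0
t: 29.83
ee_pos: [0.4811, -0.2606, 0.1052]
eef_rot: [3.142, 0.0, 2.97]
wrist_force: [0.1, 0.1, 0.4]
finger_gap: 0.004
grasp_force: 0.0
```

```bash
python3 -m inch '[{"delta_pos":[0,0,0.1],"spin":0,"jaw":-1},{"delta_pos":[0,0,0.2],"spin":0,"jaw":-1},{"delta_pos":[0,0,0.2],"spin":0,"jaw":-1},{"delta_pos":[0,0,0.2],"spin":0,"jaw":-1}]';python3 -m inch '[{"delta_pos":[0,0,0.1],"spin":0,"jaw":-1},{"delta_pos":[0,0,0.15],"spin":0,"jaw":-1},{"delta_pos":[0,0,0.15],"spin":0,"jaw":-1},{"delta_pos":[0,0,0.15],"spin":0,"jaw":-1}]'
```

```text
t: 30.17
ee_pos: [0.4811, -0.2606, 0.1034]
eef_rot: [3.141, 0.0, 2.97]
wrist_force: [-1.6, 2.1, 4.3]
finger_gap: 0.004
grasp_force: 2.2
t: 30.5
ee_pos: [0.4811, -0.2606, 0.1033]
eef_rot: [3.14, 0.001, 2.97]
wrist_force: [-4.8, 2.6, 17.5]
finger_gap: 0.006
grasp_force: 8.6
```

The lid is firm on the rim at z = 0.103. Go round to the front of the hasp.

```bash
python3 -m inch '[{"delta_pos":[0,0,-4],"spin":0,"jaw":-1},{"delta_pos":[0,0,-8],"spin":0,"jaw":-1},{"delta_pos":[0,0,-12],"spin":0,"jaw":-1},{"delta_pos":[3,-2,-13],"spin":0,"jaw":-1},{"delta_pos":[6,-4,-13],"spin":0,"jaw":-1},{"delta_pos":[9.5,-5,-13],"spin":0,"jaw":-1},{"delta_pos":[9.5,-5,-13],"spin":0,"jaw":-1},{"delta_pos":[9.5,-5,-13],"spin":0,"jaw":-1},{"delta_pos":[9.5,-5,-10],"spin":0,"jaw":-1},{"delta_pos":[9.5,-5,-7],"spin":0,"jaw":-1},{"delta_pos":[9.5,-5,-5],"spin":0,"jaw":-1},{"delta_pos":[9.5,-5,-5],"spin":0,"jaw":-1},{"delta_pos":[9.5,-5,-5],"spin":0,"jaw":-1}]'
python3 - <<'E'
from cc import *
p=monitor.get_obs()["ee_pos"]; q=R.T@(p[:2]-C); print("case",q,p[2])
for t in [100,90,80,70,60,50,40,30,22,15,10]:
    a=np.radians(t); x=-.0715+.062*np.cos(a)-.002*np.sin(a)-.010; z=.106+.062*np.sin(a)+.002*np.cos(a)
    print(t,np.round([-(x-q[0])*100,-(z-p[2])*100],1))
print("final",-(-.007-q[0])*100,-(.109-p[2])*100)
s=camera("scene"); w=camera("wrist"); cv2.imwrite("pics/s9.png",np.hstack([cv2.resize(s[180:380,60:340],(400,286)),w[:286,120:520]]))
E
```

```text
t: 31.58
ee_pos: [0.3791, -0.2932, 0.1509]
eef_rot: [-3.141, -0.003, 2.971]
wrist_force: [0.3, -0.1, -0.0]
finger_gap: 0.002
grasp_force: 0.0
case [-0.12676171  0.00082813] 0.15090253201162168
100 [-3.3 -1.6]
90 [-4.3 -1.7]
80 [-5.4 -1.7]
70 [-6.5 -1.4]
60 [-7.5 -1. ]
50 [-8.4 -0.4]
40 [-9.1  0.4]
30 [-9.8  1.2]
22 [-10.2   2. ]
15 [-10.5   2.7]
10 [-10.6   3.2]
final -11.97617123466225 4.190253201162168
```

View pics/s9.png

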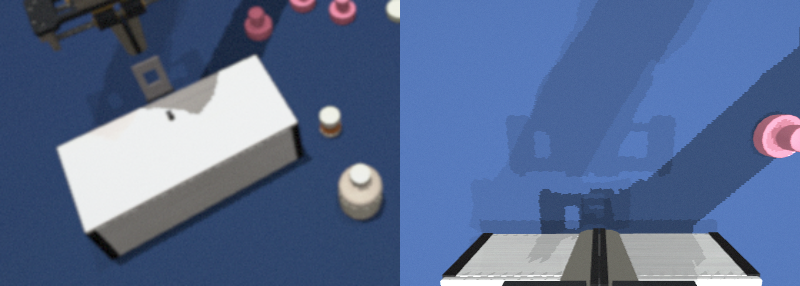

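The lid is shut (left panel), the hasp stands at (150,75) and the fingers are in front of it. Swing it over.

```bash
python3 -m inch '[{"delta_pos":[-1.5,-0.1,-0.8],"spin":0,"jaw":-1},{"delta_pos":[-3.3,-0.1,-1.4],"spin":0,"jaw":-1},{"delta_pos":[-4.3,-0.1,-1.6],"spin":0,"jaw":-1},{"delta_pos":[-5.4,-0.1,-1.6],"spin":0,"jaw":-1},{"delta_pos":[-6.5,-0.1,-1.4],"spin":0,"jaw":-1},{"delta_pos":[-7.5,-0.1,-1],"spin":0,"jaw":-1},{"delta_pos":[-8.4,-0.1,-0.4],"spin":0,"jaw":-1},{"delta_pos":[-9.1,-0.1,0.4],"spin":0,"jaw":-1},{"delta_pos":[-9.8,-0.1,1.2],"spin":0,"jaw":-1},{"delta_pos":[-10.2,-0.1,2],"spin":0,"jaw":-1},{"delta_pos":[-10.5,-0.1,2.5],"spin":0,"jaw":-1},{"delta_pos":[-10.7,-0.1,2.9],"spin":0,"jaw":-1},{"delta_pos":[-10.7,-0.1,2.9],"spin":0,"jaw":-1},{"delta_pos":[-10.7,-0.1,2.9],"spin":0,"jaw":-1}]'
python3 - <<'E'
from cc import *
p=monitor.get_obs()["ee_pos"]; q=R.T@(p[:2]-C); print("case",q,p[2])
print("final",-(-.007-q[0])*100,-(.109-p[2])*100)
s=camera("scene"); cv2.imwrite("pics/s10.png",cv2.resize(s[180:340,60:280],(660,480)))
E
```

```text
t: 32.85
ee_pos: [0.4837, -0.313, 0.1223]
eef_rot: [3.141, -0.001, 2.969]
wrist_force: [0.0, -0.4, -0.8]
finger_gap: 0.002
grasp_force: 0.0
case [-0.02032441 -0.00064826] 0.12231059522131596
final -1.3324412311991174 1.331059522131596
```

View pics/s10.png

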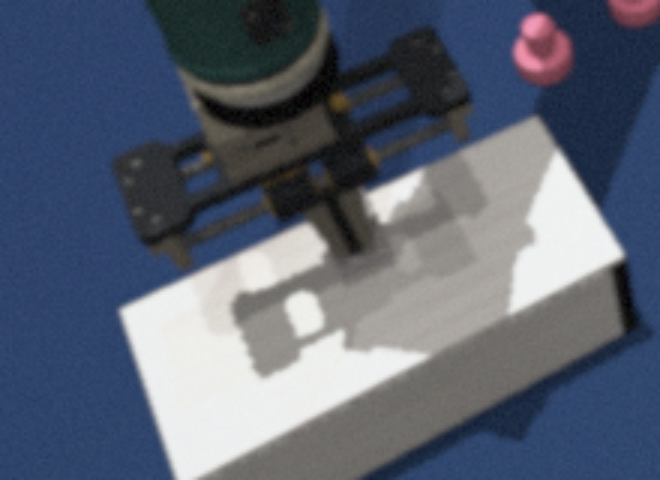

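The hasp is hidden under the fingers, as expected. Slide on to its solid end and press down.

```bash
python3 -m inch '[{"delta_pos":[-0.7,0,0],"spin":0,"jaw":-1},{"delta_pos":[-1.3,0,0.2],"spin":0,"jaw":-1},{"delta_pos":[-1.3,0,0.6],"spin":0,"jaw":-1},{"delta_pos":[-1.3,0,1],"spin":0,"jaw":-1},{"delta_pos":[-1.3,0,1.2],"spin":0,"jaw":-1},{"delta_pos":[-1.3,0,1.2],"spin":0,"jaw":-1}]'; python3 -m inch '[{"delta_pos":[0,0,0.1],"spin":0,"jaw":-1},{"delta_pos":[0,0,0.2],"spin":0,"jaw":-1},{"delta_pos":[0,0,0.2],"spin":0,"jaw":-1},{"delta_pos":[0,0,0.2],"spin":0,"jaw":-1}]'; python3 -m inch '[{"delta_pos":[0,0,0.1],"spin":0,"jaw":-1},{"delta_pos":[0,0,0.15],"spin":0,"jaw":-1},{"delta_pos":[0,0,0.15],"spin":0,"jaw":-1}]'
```

```text
t: 33.4
ee_pos: [0.4962, -0.3148, 0.1098]
eef_rot: [3.141, -0.001, 2.969]
wrist_force: [-0.4, 0.0, -0.1]
finger_gap: 0.009
grasp_force: 0.0
t: 33.73
ee_pos: [0.4967, -0.3152, 0.1086]
eef_rot: [3.142, 0.0, 2.969]
wrist_force: [0.9, -0.5, 0.2]
finger_gap: 0.002
grasp_force: 0.0
t: 33.98
ee_pos: [0.4969, -0.3153, 0.1082]
eef_rot: [3.141, 0.001, 2.97]
wrist_force: [-1.9, 1.2, 7.9]
finger_gap: 0.006
grasp_force: 4.0
```

```bash
python3 -m inch '[{"delta_pos":[0,0,-1],"spin":0,"jaw":-1},{"delta_pos":[0,0,-4],"spin":0,"jaw":-1},{"delta_pos":[0,0,-8],"spin":0,"jaw":-1},{"delta_pos":[0,0,-12],"spin":0,"jaw":-1},{"delta_pos":[0,0,-15],"spin":0,"jaw":-1},{"delta_pos":[0,20,-15],"spin":0,"jaw":-1},{"delta_pos":[0,20,-15],"spin":0,"jaw":-1},{"delta_pos":[0,20,-15],"spin":0,"jaw":-1},{"delta_pos":[0,20,-15],"spin":0,"jaw":-1},{"delta_pos":[0,20,-15],"spin":0,"jaw":-1},{"delta_pos":[0,20,-15],"spin":0,"jaw":-1},{"delta_pos":[0,20,-15],"spin":0,"jaw":-1},{"delta_pos":[0,20,-15],"spin":0,"jaw":-1}]'
python3 - <<'E'
from h import *
s=camera("scene"); t=camera("top"); cv2.imwrite("pics/s11.png",np.hstack([cv2.resize(s[200:320,70:230],(480,360)),cv2.resize(t[140:290,420:550],(312,360))]))
E
```

```text
t: 35.07
ee_pos: [0.531, -0.1188, 0.2575]
eef_rot: [-3.141, 0.001, 2.969]
wrist_force: [-0.2, -0.7, -0.8]
finger_gap: 0.004
grasp_force: 0.0
```

View pics/s11.png

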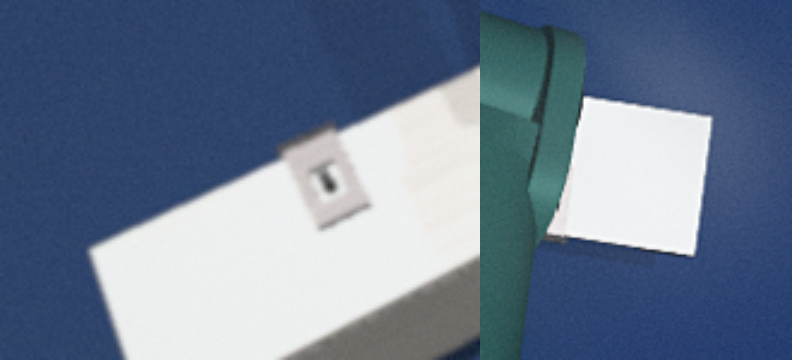

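The hasp lies flat with the catch standing through its slot at (327,178). Lid shut, both weights inside. Hand in.

```bash
python3 -c "
from workcell import workorder
print(workorder.finish_job())"
```

```text
the job is handed in; nothing more can be done
None
```

The job is handed in, with no verdict shown: I stood the small and then the medium weight on the pan (no large one on the bench) and let each settle for over a second, then put both upright in the case, shut the lid and laid the hasp flat over the catch.

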